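# Load a vial and index the reader slide

### The arm

A 7-joint arm with a two-finger parallel gripper is mounted at the origin on a cart in front of the work surface, level with it; the furniture and walls round the work are solid. World frame = base frame: x ahead of the robot, y to its left, z up, the work surface at z = 0. Lengths are in mm, angles in rad, forces in N, time in s.
With the tool pointing down it reaches from about 425 to 950 mm from the base axis. Payload 4.7 kg.
Tool frame: the origin (TCP) lies midway between the tips of the shut fingers; the grasp point (between the pads) lies 19 mm behind it; z points along the fingers, x is the direction in which the jaws open and shut, and the axes are right-handed (so a half turn about z gives the same grasp; the last joint's range is limited). The gripper opens to 87 mm and grips with 3 to 60 N. Pads are 19 mm wide; open, the fingers measure 117 mm over their backs; the gripper's body (75 mm by 190 mm) begins 51 mm behind the grasp point.
Start: joints at [-1.351, 0.469, -0.049, 1.532, 0.024, 1.141, -0.082], TCP at [166.17, 654.245, 222.573] pointing down, gripper open.
Joint ranges: [-2.59, 2.59], [-0.33, 1.99], [-1.39, 1.29], [0.1, 2.45], [-1.04, 4.18], [0.21, 1.99], [-2.66, 2.66]. Speed limits (rad/s): [2.57, 2.57, 3.14, 3.14, 3.14, 3.14, 3.14].

### API

Orientations are given as a rotation vector (axis times angle).
In Python, from rig import telemetry, snapshot, hand_in gives the robot as it stands. The module is installed in compiled form; this text tells all that it offers.
- The arm moves only by the tool jog_arm, never from a script. Its argument "plan" is a list of rows, each a list of 6 numbers: the shift along the world's x, y, z each as a share of 0.025 m, from -1 to 1, then the turn, a rotation vector about the world's x, y, z each as a share of 0.12 rad, from -1 to 1. A call has 1 to 10 rows; each row shifts and turns the commanded pose from where the row before left it; what a row does not reach is not made up. A row lasts 1/8 s, in which the tool goes at most 62.5 mm and 10.7 degrees, less where a joint would pass 70% of its speed; a pose out of reach is approached as far as the arm can. A call with a number of a shift or a turn outside -1 to 1 is refused whole. A call with a gripper value outside its range is refused whole. "claw" is the gripper command: -1 is shut, 1 is fully open, values between are in proportion, set as the call begins (left out, the last holds). The fingers move at their own pace and stop on an object; the grip force is fixed at half the most. Time passes only in rows, so rows that do not move let the fingers close. It gives the time, the measured TCP pose, the force and the opening at its end, in the units of the state.
- telemetry.sense(): the state, without advancing time (a new reading comes with each control period).
- snapshot(name): name is "side" or "top" or "wrist"; returns a dict with "image" (420x560x3 uint8, red, green, blue), "z_map" (420x560 float32, mm along the optical axis (not along the pixel's ray), 0 where there is no reading), "fx", "fy", "cx", "cy" (pixels), "k1" (the pictures are not rectified: a ray, as slopes to the right and down, at radius r is drawn at 1 + k1 r^2 times it, then the intrinsics apply), "cam_to_world" (4x4, takes a point from camera to world coordinates). Camera axes: x right, y down, z forward; pixel columns grow to the right and rows downward; lengths in mm; the calibration is good to about 2 mm. A picture is of the moment at which its call begins.
- hand_in(): hands the job in, once; it reports no verdict.
The state is a dict: "t": time; "joints": joint angles; "joint_vel": joint speeds; "joint_torque": joint torques, N m; "ee_pos": TCP position; "ee_rot": TCP orientation; "force": force on the tool from outside, world axes, zero at the start; "moment": the same for the moment, N m; "grip_width": finger opening in mm.
Only numpy, scipy, OpenCV 4.12 (cv2) and the standard library are available. Lean on these libraries where they do the work, as an engineer would, in place of code of your own. Each camera call takes 0.05 s, during which the arm holds its last target.

### The job

Take the dark brown vial with the black cap out of the tray and stand it fully down in the round pocket of the reader's sliding carriage, leaving the other three vials standing in the tray. Then take the carriage by its upright black grip and slide it along the rail until the spring ball clicks into the notch, and finish still gripping it there with the ball seated: do not let go.

Things in the scene. Friction and masses are not known exactly. Their poses are not given: they have to be found in the camera images.
- sample_center (a point): the vial to read: dark brown glass with a black cap (the only black cap), standing upright in the tray, loose, about 30 g. 62 mm tall, 24 mm across; this point is on its axis, half-way up (31 mm above its foot); its z axis points up out of the cap. It may be gripped round its barrel or cap.
- other_a_center (a point): a dark brown vial with a blue cap, to be left standing in the tray. 62 mm tall, 24 mm across; this point is on its axis, half-way up (31 mm above its foot); its z axis points up out of the cap. 
- other_b_center (a point): a white vial with a blue cap, to be left standing in the tray. 62 mm tall, 24 mm across; this point is on its axis, half-way up (31 mm above its foot); its z axis points up out of the cap. 
- other_c_center (a point): another white vial with a blue cap, to be left standing in the tray. 62 mm tall, 24 mm across; this point is on its axis, half-way up (31 mm above its foot); its z axis points up out of the cap. 
- tray: shallow grey open tray, 118 x 118 mm, walls 20 mm high and 4 mm thick, floor 4 mm thick, fixed to the worktop; origin at the centre of its underside. The four vials stand in it in a square, about 54 mm apart centre to centre, any vial in any place.
- reader: grey rail base, 56 mm wide (its x), 190 mm long (its y, the slide direction), black end stops 30 mm high, fixed; origin: centre of its underside. From 55 to 81 mm along its -x (robot side) stands a blue reading head 88 mm high, 30 mm wide, lens to the rail: with the ball in the notch the vial is in front of the lens. Head and notch shift together along the rail from start to start.
- carriage (a joint): travel (m) of the aluminium carriage (50 mm wide, 84 mm along the rail, top 47 mm above the worktop) along the reader's +y: 0 at the start end, 0.085 at the far stop. Starts between 0 and 0.012. The notch lies somewhere between 0.045 and 0.070, different each time; the rail goes on beyond it. Friction about 1 N.
- pocket (a point): centre of the floor of the round pocket in the carriage, 30 mm across and 17 mm deep, mouth at the carriage's top face; moves with the carriage. It lies 22 mm ahead (+y of the reader) of the carriage's middle. A vial seated here has its middle 31 mm above this point. Its y axis is the slide direction.
- grip_center (a point): upright black grip block on the trailing end of the carriage, 14 mm thick across the rail (its x axis), 22 mm along the rail (its y axis), 45 mm tall, from 47 to 92 mm above the worktop; this point is its centre; 51 mm behind the pocket; moves with the carriage.
- plunger (a joint): drop (m) of the spring ball in the middle of the carriage; a red pin on top (64 mm above the worktop) sinks with it. About 0.0005 on the steel bar under the carriage, 0.006 at the bottom of the V notch. Over the 7 mm before the middle the notch pulls the carriage forward with 3 to 6 N; over the 7 mm past it, it pushes back as much. Within 3 mm of the middle (drop over 0.0035) is seated.
There are look-alikes about, which are no part of the job. What is shaped like the part that bears sample_center but red is not meant.

How it is judged (in metres and radians):
On the way, in this order (a step that is already met when the one before it is completed fails the run):
1. the black-capped vial stands seated in the carriage pocket, before the carriage is at the notch (horizontal distance between sample_center and pocket below 0.008 m and z of sample_center in the frame of pocket between 0.025 and 0.035 m and angle between sample_center's own z axis and vertical below 0.15 rad), for 0.2 s.
2. the ball drops into the notch with the vial aboard (all of step 1 and value of joint plunger above 0.0035 m), for 0.1 s.
At the end, for the whole second after the job is handed in: black-capped vial in the pocket (axis within 8 mm, middle 25-35 mm above its floor, tilt < 0.15 rad); ball dropped over 3.5 mm into the notch; carriage under 5 mm/s; fingers press the grip with over 2 N; other vials tilted < 0.3 rad and within 80 mm of the tray centre (all of step 2 and contact force between the fingers and grip above 2 N and velocity of joint carriage between -0.005 and 0.005 m/s and angle between each of other_a_center, other_b_center, other_c_center's own z axis and vertical below 0.3 rad and horizontal distance between each of other_a_center, other_b_center, other_c_center and tray below 0.08 m); the arm keeps its last pose, push and grip.
It fails at once if another vial is knocked over (angle between any of other_a_center, other_b_center, other_c_center's own z axis and vertical above 0.6 rad).
It also fails if it takes over 64 s, if anything falls off the work surface, if the arm or the gripper's body presses on something with over 40 N, if the wrist force passes 120 N, or if a joint passes its speed limit or range.

## Working session

There is one attempt and no reset: what is moved stays moved. The work goes in short steps, Python scripts to look and compute and a tool call to move; the robot and the scene stay as the last step left them, time stands still between calls to the robot, and variables do not carry over. Pictures are saved under pics/ and viewed, and the job is handed in when it is done.

Besides the shell and the picture viewer there is one more tool, called after ">>>" as a command line: name --pt "numbers of a row" for each row, then --argument value for the rest. jog_arm: Moves the arm, as the interface text tells. Its arguments: {"type":"object","properties":{"plan":{"type":"array"},"claw":{"type":"number"}},"required":["plan"]}

```bash
mkdir -p pics; cat > h.py <<'E'
import numpy as np,cv2
from rig import telemetry,snapshot,hand_in
def snap(name,fn):
    s=snapshot(name); cv2.imwrite('pics/'+fn+'.png',cv2.cvtColor(s['image'],cv2.COLOR_RGB2BGR)); np.savez('pics/'+fn+'.npz',**s); return s
def ray(s,u,v):
    x=(u-s['cx'])/s['fx'];y=(v-s['cy'])/s['fy'];a,b=x,y
    for _ in range(20):
        k=1+s['k1']*(a*a+b*b);a=x/k;b=y/k
    M=np.array(s['cam_to_world']);return M[:3,3],M[:3,:3]@np.array([a,b,1.0])
def onz(s,u,v,z):
    o,d=ray(s,u,v);return o+d*(z-o[2])/d[2]
def dep(s,u,v):
    o,d=ray(s,u,v);return o+d*float(s['z_map'][int(v),int(u)])
E
python3 - <<'E'
from h import *
for n in ['side','top','wrist']:
    s=snap(n,n+'1');print(n,s['fx'],s['k1'],np.round(s['cam_to_world'],2).tolist())
print(telemetry.sense())
E
```

```text
side 532.8500546458997 -0.15680870849871423 [[0.95, -0.13, 0.3, 263.61], [-0.32, -0.38, 0.87, -1112.6], [0.0, -0.92, -0.4, 410.87], [0.0, 0.0, 0.0, 1.0]]
top 511.4552083565377 -0.17899271054571586 [[0.03, -1.0, 0.09, 417.1], [-1.0, -0.03, -0.04, -344.01], [0.04, -0.09, -1.0, 910.03], [0.0, 0.0, 0.0, 1.0]]
wrist 344.5912283396256 -0.027138736443274553 [[0.25, 0.93, 0.26, 94.17], [0.97, -0.24, -0.07, 672.93], [-0.0, 0.27, -0.96, 383.64], [0.0, 0.0, 0.0, 1.0]]
{'t': 0.15, 'joints': array([-1.35090491,  0.46927464, -0.04859091,  1.53337699,  0.02410012,
        1.1409838 , -0.082303  ]), 'joint_vel': array([ 0.00049149, -0.00205813, -0.00166777, -0.00442057,  0.00115756,
        0.00026115, -0.00161131]), 'joint_torque': array([ 6.47503493e-04, -5.08427846e+01, -8.07735650e-02, -2.36416662e+01,
       -6.13658689e-02,  3.56800295e-02,  1.19429924e-04]), 'ee_pos': array([166.08423442, 653.80123244, 221.74604591]), 'ee_rot': array([ 2.47914972e+00,  1.92810163e+00, -1.76225863e-03]), 'force': array([-0.79582499,  0.23022694,  0.25728037]), 'moment': array([-0.01373881, -0.00537146, -0.0145569 ]), 'grip_width': 87.25944375933594}
```

View pics/top1.png

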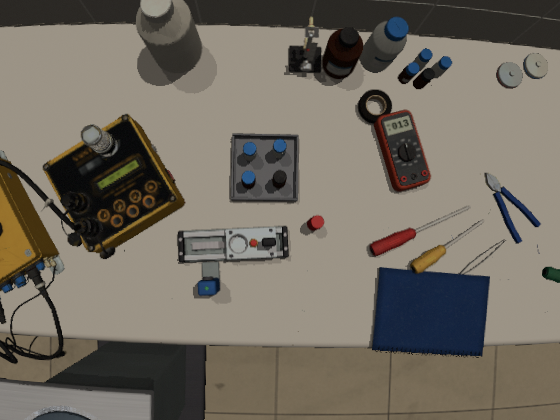

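View pics/side1.png

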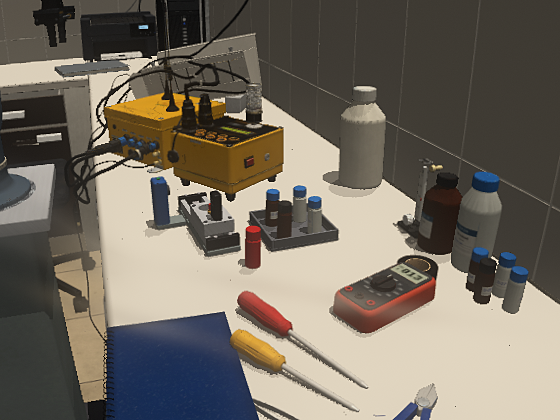

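View pics/wrist1.png

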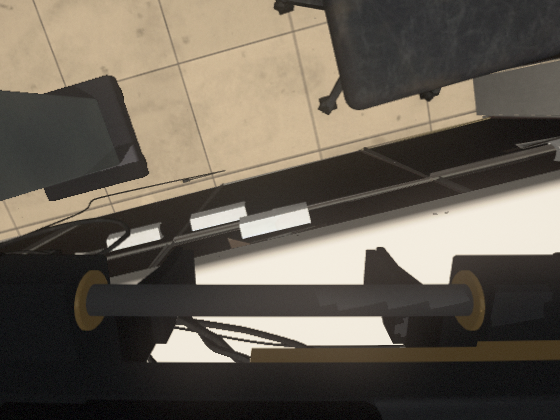

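Top view: tray around (265,168) with the black cap at lower right (280,180). The reader is at (235,243), with the pocket at (238,243), red pin at (253,243) and black grip at (268,242). The head is at (208,280), and a loose red vial stands at (316,223), close to the reader end. I'll zoom in for measurement.

```bash
python3 - <<'E'
from h import *
s=dict(np.load('pics/top1.npz'))
im=cv2.cvtColor(s['image'],cv2.COLOR_RGB2BGR)
c=im[120:310,160:340];cv2.imwrite('pics/z1.png',cv2.resize(c,None,fx=4,fy=3,interpolation=cv2.INTER_CUBIC)[:600])
c=cv2.resize(c,None,fx=3,fy=3,interpolation=cv2.INTER_CUBIC);cv2.imwrite('pics/z1.png',c)
s2=dict(np.load('pics/side1.npz'));i2=cv2.cvtColor(s2['image'],cv2.COLOR_RGB2BGR)
cv2.imwrite('pics/z2.png',cv2.resize(i2[160:290,140:345],None,fx=3.8,fy=3.8,interpolation=cv2.INTER_CUBIC))
E
```

```text
(no output)
```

View pics/z1.png

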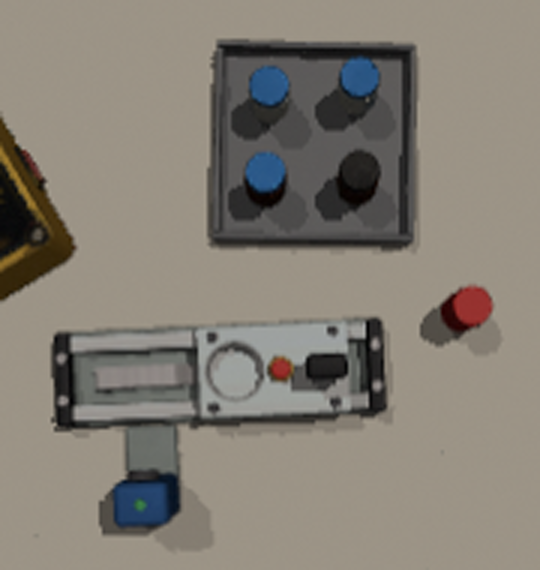

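View pics/z2.png

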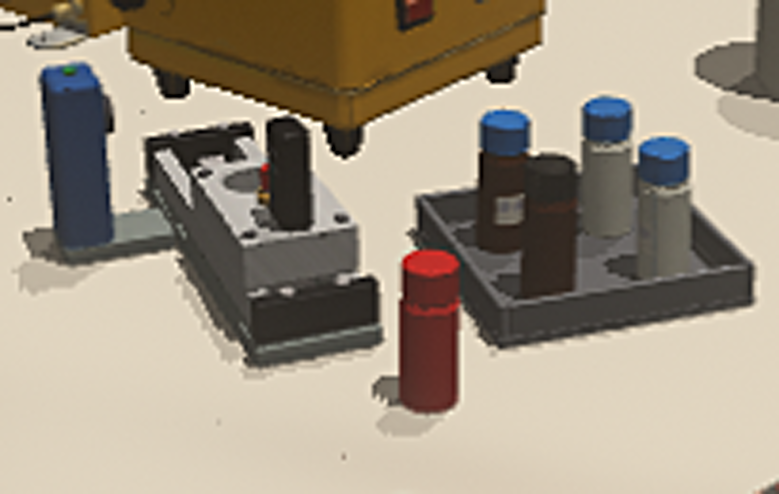

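Zoomed crop (3x): caps at (269,86), (359,77), (266,173) and black (360,170). The pocket mouth is at (234,371), the pin at (280,370), the grip top at (327,366), the head top at (141,505), and the red vial at (471,306).

```bash
python3 - <<'E'
from h import *
s=dict(np.load('pics/top1.npz'))
Z=lambda px,py:(160+(px+.5)/3-.5,120+(py+.5)/3-.5)
im=cv2.cvtColor(s['image'],cv2.COLOR_RGB2BGR)
for n,p,z in [('black',(360,170),66),('a',(269,86),66),('b',(359,77),66),('c',(266,173),66),('pocket',(234,371),47),('pin',(280,369),64),('grip',(327,366),92),('head',(141,500),88),('red',(472,306),62),
 ('carTL',(197,331),47),('carBL',(201,424),47),('carTR',(361,322),47),('stopTL',(55,333),30),('stopBL',(58,427),30),('stopTR',(379,319),30),('stopBR',(385,408),30),('trTL',(219,42),20),('trTR',(413,46),20),('trBL',(210,242),20),('trBR',(412,243),20)]:
    u,v=Z(*p);print(n,np.round(onz(s,u,v,z),1),np.round(dep(s,round(u),round(v)),1))
z=s['z_map']
# points by height in regions
vv,uu=np.mgrid[120:310,160:340]
P=np.array([dep(s,u,v) for u,v in zip(uu.ravel(),vv.ravel())])
hsv=cv2.cvtColor(im,cv2.COLOR_BGR2HSV)[120:310,160:340].reshape(-1,3)
for n,lo,hi,bx in [('caps',60,72,(160,340,150,200)),('grip',86,98,(250,290,225,260)),('head',82,95,(190,225,265,300))]:
    m=((P[:,2]>lo)&(P[:,2]<hi)).reshape(190,180).astype(np.uint8)
    k,l,st,c=cv2.connectedComponentsWithStats(m)
    for i in range(1,k):
        if st[i,4]>15:
            q=P[(l==i).ravel()];print(n,st[i].tolist(),np.round(q.mean(0),1),np.round((q.min(0)+q.max(0))/2,1),np.round(np.ptp(q,0),1))
E
```

```text
black [ 537.2 -377.    66. ] [ 537.9 -377.6   64.7]
a [ 582.9 -325.    66. ] [ 583.7 -324.4   64.7]
b [ 589.7 -375.1   66. ] [ 589.8 -374.4   68.1]
c [ 533.8 -325.    66. ] [ 534.3 -324.4   66.2]
pocket [ 424.  -310.1   47. ] [ 424.8 -310.    29.6]
pin [ 425.7 -336.    64. ] [ 425.2 -336.    60.2]
grip [ 427.7 -361.3   92. ] [ 427.2 -361.8   92.7]
head [ 353.6 -264.3   88. ] [ 354.2 -265.    89.5]
red [ 463.6 -441.5   62. ] [ 463.  -441.5   62.2]
carTL [ 445.8 -288.7   47. ] [ 447.  -285.8   11.3]
carBL [ 393.9 -292.6   47. ] [ 392.6 -290.4   -0.4]
carTR [ 453.6 -380.6   47. ] [ 455.1 -382.2   11. ]
stopTL [ 442.7 -206.1   30. ] [ 442.1 -206.3   31.7]
stopBL [ 389.1 -209.8   30. ] [ 3.881e+02 -2.052e+02 -1.000e-01]
stopTR [ 456.3 -391.7   30. ] [ 4.577e+02 -3.933e+02 -2.000e-01]
stopBR [ 405.4 -396.4   30. ] [ 4.044e+02 -3.982e+02 -1.000e-01]
trTL [ 617.4 -293.5   20. ] [ 617.1 -294.1   18.8]
trTR [ 619.  -408.3   20. ] [ 619.3 -407.8   18.4]
trBL [ 498.7 -292.7   20. ] [ 5.011e+02 -2.921e+02  3.000e-01]
trBR [ 501.7 -410.4   20. ] [ 5.030e+02 -4.119e+02 -1.000e-01]
caps [113, 19, 14
[... 717 characters left out ...]
, 14, 26] [ 531.7 -192.    91.8] [ 532.2 -191.8   91.8] [20.4 15.2 10.4]
grip [0, 72, 21, 22, 43] [ 482.1 -204.    92.4] [ 485.3 -201.1   91.8] [34.4 29.8 11.6]
grip [102, 118, 14, 9, 120] [ 427.2 -361.    91.1] [ 427.2 -361.    91.6] [13.3 21.1  7.2]
grip [38, 160, 19, 16, 214] [ 351.1 -264.2   88. ] [ 351.7 -264.8   88.8] [24.6 29.2  5.5]
head [2, 48, 12, 19, 58] [ 529.5 -194.9   86.8] [ 527.6 -194.1   88.5] [29.  19.3 12.7]
head [1, 73, 20, 21, 43] [ 482.3 -204.9   88.8] [ 485.  -201.6   88.6] [33.3 28.8 12.7]
head [102, 118, 14, 9, 119] [ 427.2 -361.    91.1] [ 427.2 -361.    91.4] [13.3 21.1  6.8]
head [38, 160, 19, 16, 273] [ 351.2 -264.4   87.3] [ 351.5 -264.6   86.9] [25.  29.6  9.2]
```

```bash
python3 - <<'E'
from h import *
for n in ['top1','side1']:
    s=dict(np.load('pics/%s.npz'%n));Q=[]
    for v in range(0,420,2):
        for u in range(0,560,2):
            if s['z_map'][v,u]>0:Q.append(dep(s,u,v))
    Q=np.array(Q);print(n)
    for y in range(700,-500,-100):
        print(y,[ (int(Q[m,2].max()) if (m:=(Q[:,0]>=x)&(Q[:,0]<x+100)&(Q[:,1]<=y)&(Q[:,1]>y-100)).sum() else None) for x in range(200,900,100)])
E
```

```text
top1
700 [None, None, None, None, None, None, None]
600 [None, None, None, None, None, None, None]
500 [None, None, None, None, None, None, None]
400 [None, None, None, None, None, None, None]
300 [None, None, None, None, None, None, None]
200 [48, 57, None, 73, 4, 4, 112]
100 [43, 122, 124, 192, 5, 4, 110]
0 [15, 81, 211, 205, 113, 4, 99]
-100 [3, 80, 121, 204, 119, 201, 97]
-200 [3, 90, 117, 116, 22, 198, 157]
-300 [3, 46, 94, 69, 22, 10, 108]
-400 [3, 5, 63, 22, 20, 130, 120]
side1
700 [335, 119, 163, 186, 235, 219, 332]
600 [69, 119, 158, 171, 277, 338, 337]
500 [47, None, 135, 172, 201, 192, 340]
400 [19, None, None, 172, 2, 3, 346]
300 [1, 119, 348, 196, None, 3, 350]
200 [120, 120, 358, 200, None, 3, 354]
100 [44, 120, 341, 199, 1, 2, 359]
0 [3, 82, 210, 203, 117, 2, 364]
-100 [2, 77, 119, 202, 118, 200, 369]
-200 [2, 89, 118, 116, 13, 199, 375]
-300 [2, 47, 93, 67, 20, 7, 381]
-400 [2, 2, 62, 20, 20, 126, 388]
```

>>> jog_arm --pt "0 0 1 0 0 0" --pt "0 0 1 0 0 0" --pt "0 0 1 0 0 0" --pt "0 0 1 0 0 0" --pt "0 0 1 0 0 0" --pt "0 0 1 0 0 0" --pt "0 0 1 0 0 0" --pt "0 0 1 0 0 0" --pt "0 0 1 0 0 0" --pt "0 0 1 0 0 0" --claw 0.2

```text
t: 1.4
ee_pos: [166.1, 654.1, 472.9]
ee_rot: [2.479, 1.928, -0.001]
force: [0.2, 0.1, -0.2]
grip_width: 52.0
```

>>> jog_arm --pt "0.96 -0.92 0 0 0 -0.42" --pt "0.96 -0.92 0 0 0 -0.42" --pt "0.96 -0.92 0 0 0 -0.42" --pt "0.96 -0.92 0 0 0 -0.42" --pt "0.96 -0.92 0 0 0 -0.42" --pt "0.96 -0.92 0 0 0 -0.42" --pt "0.96 -0.92 0 0 0 -0.42" --pt "0.96 -0.92 0 0 0 -0.42" --pt "0.96 -0.92 0 0 0 -0.42" --pt "0.96 -0.92 0 0 0 -0.42"

```text
t: 2.65
ee_pos: [407.7, 422.7, 472.6]
ee_rot: [-2.884, -1.245, -0.0]
force: [0.1, 0.5, 0.3]
grip_width: 52.3
```

>>> jog_arm --pt "0.4 -1 0 0 0 -0.42" --pt "0.4 -1 0 0 0 -0.42" --pt "0.4 -1 0 0 0 -0.42" --pt "0.4 -1 0 0 0 -0.42" --pt "0.4 -1 0 0 0 -0.42" --pt "0.4 -1 0 0 0 -0.42" --pt "0.4 -1 0 0 0 -0.42" --pt "0.4 -1 0 0 0 -0.42" --pt "0.4 -1 0 0 0 -0.42" --pt "0.4 -1 0 0 0 -0.42"

```text
t: 3.9
ee_pos: [506.8, 172.6, 472.5]
ee_rot: [-3.104, -0.486, -0.0]
force: [0.4, -0.3, -0.2]
grip_width: 52.6
```

>>> jog_arm --pt "0.1 -1 0 0 0 -0.42" --pt "0.1 -1 0 0 0 -0.42" --pt "0.1 -1 0 0 0 -0.42" --pt "0.1 -1 0 0 0 -0.42" --pt "0.1 -1 0 0 0 -0.42" --pt "0.1 -1 0 0 0 -0.42" --pt "0.1 -1 0 0 0 -0.42" --pt "0.1 -1 0 0 0 -0.42" --pt "0.1 -1 0 0 0 -0.42" --pt "0.1 -1 0 0 0 -0.42"

```text
t: 5.15
ee_pos: [531.3, -77.4, 472.5]
ee_rot: [3.127, -0.303, 0.0]
force: [-0.4, -0.8, -0.0]
grip_width: 51.8
```

>>> jog_arm --pt "0 -1 0 0 0 -0.42" --pt "0 -1 0 0 0 -0.42" --pt "0 -1 0 0 0 -0.42" --pt "0 -1 0 0 0 -0.42" --pt "0 -1 0 0 0 -0.42" --pt "0 -1 0 0 0 -0.42" --pt "0 -1 0 0 0 -0.42" --pt "0 -1 0 0 0 -0.42" --pt "0 -1 0 0 0 -0.42" --pt "0 -1 0 0 0 -0.42"

```text
t: 6.4
ee_pos: [531.1, -327.4, 472.5]
ee_rot: [2.953, -1.073, 0.0]
force: [0.1, 0.4, 0.7]
grip_width: 52.7
```

>>> jog_arm --pt "0.0 -1 -0.5 0 0 -0.2" --pt "0.1 -0.9 -1 0 0 -0.2" --pt "0.1 -0.08 -1 0 0 -0.2" --pt "0.03 0 -1 0 0 0" --pt "0 0 -1 0 0 0" --pt "0 0 -1 0 0 0" --pt "0 0 -1 0 0 0" --pt "0 0 -1 0 0 0" --pt "0 0 -1 0 0 0" --pt "0 0 -1 0 0 0"

```text
t: 7.65
ee_pos: [536.7, -376.2, 234.1]
ee_rot: [2.913, -1.176, 0.0]
force: [1.0, 0.4, -0.1]
grip_width: 52.1
```

```bash
python3 - <<'E'
from h import *
for n in ['side','top','wrist']:snap(n,n+'2')
E
```

```text
(no output)
```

View pics/wrist2.png

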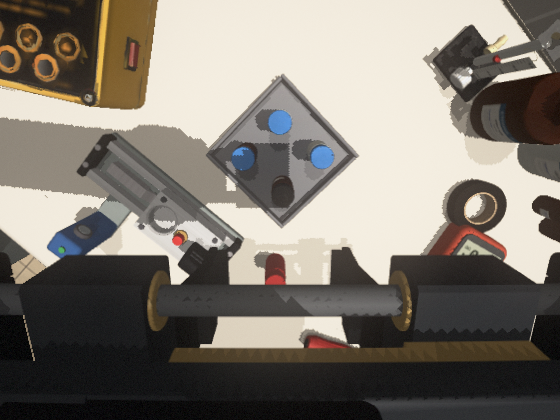

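View pics/top2.png

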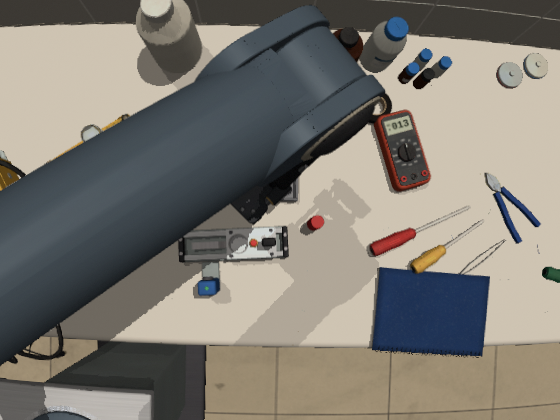

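View pics/side2.png

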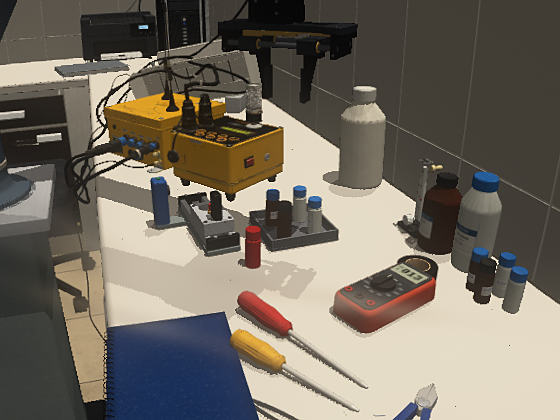

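Wrist view: black cap at about (283,185) between blue caps at (242,158) and (321,156). Pocket at (162,220). The red vial is at (275,270). Cross-checking the positions with this camera and the side one.

```bash
python3 - <<'E'
from h import *
s=dict(np.load('pics/wrist2.npz'))
im=cv2.cvtColor(s['image'],cv2.COLOR_RGB2BGR)
cv2.imwrite('pics/z3.png',cv2.resize(im[100:280,80:340],None,fx=3,fy=3,interpolation=cv2.INTER_CUBIC))
P=np.array([[dep(s,u,v) for u in range(80,360)] for v in range(90,240)])
for lo,hi in [(60,74),(86,98)]:
    m=((P[...,2]>lo)&(P[...,2]<hi)).astype(np.uint8)
    k,l,st,c=cv2.connectedComponentsWithStats(m)
    for i in range(1,k):
        if st[i,4]>40:
            q=P[l==i];print((st[i]+[80,90,0,0,0]).tolist(),np.round(q.mean(0),1),np.round((q.min(0)+q.max(0))/2,1),np.round(np.ptp(q,0),1))
E
```

```text
[116, 90, 17, 20, 145] [ 497.1 -212.1   67. ] [ 494.6 -211.7   67. ] [20.9  7.3 13.9]
[268, 110, 24, 25, 473] [ 583.3 -323.8   65.6] [ 583.4 -323.8   65.4] [22.  21.3  4.7]
[310, 145, 24, 24, 452] [ 590.  -374.5   65.5] [ 590.  -374.8   64.2] [21.8 22.   8.2]
[231, 147, 24, 24, 450] [ 534.8 -323.6   65.6] [ 534.7 -323.9   64. ] [21.9 21.9  7.7]
[272, 184, 23, 23, 414] [ 537.4 -375.8   65.5] [ 537.3 -376.2   64.1] [21.7 22.2  7.7]
[80, 224, 14, 16, 143] [ 366.6 -264.8   67.2] [ 365.2 -263.9   67. ] [ 7.5 19.  13.7]
[101, 90, 18, 18, 136] [ 495.8 -211.7   91.9] [ 494.1 -211.    91.9] [18.1  5.8 11.6]
```

View pics/z3.png

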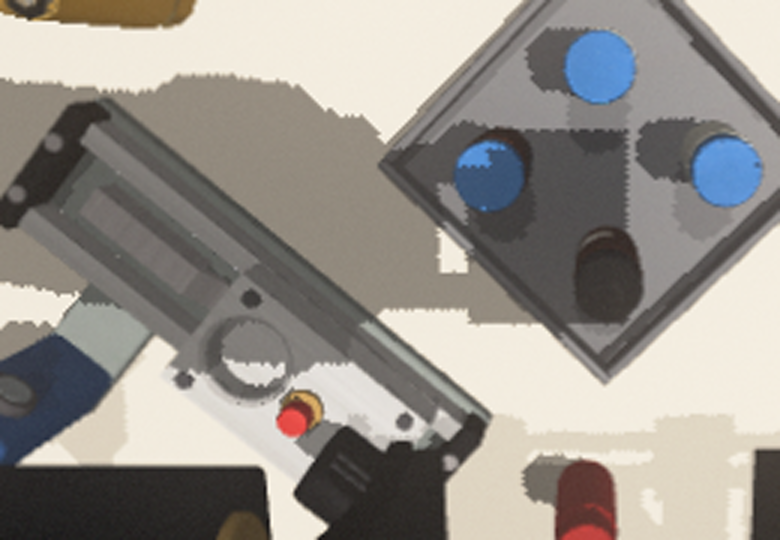

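>>> jog_arm --pt "0.02 0 -1 0 0 0" --pt "0 0 -1 0 0 0" --pt "0 0 -1 0 0 0" --pt "0 0 -1 0 0 0" --pt "0 0 -1 0 0 0" --pt "0 0 -1 0 0 0" --pt "0 0 -0.8 0 0 0" --pt "0 0 -0.7 0 0 0" --pt "0 0 -0.6 0 0 0" --pt "0 0 0 0 0 0"

```text
t: 9.05
ee_pos: [537.0, -374.8, 31.5]
ee_rot: [-2.914, 1.174, 0.003]
force: [0.4, 0.0, 0.3]
grip_width: 52.3
```

>>> jog_arm --pt "0 0 0 0 0 0" --pt "0 0 0 0 0 0" --pt "0 0 0 0 0 0" --pt "0 0 0 0 0 0" --pt "0 0 0 0 0 0" --claw -1

```text
t: 9.68
ee_pos: [537.7, -375.4, 32.9]
ee_rot: [-2.914, 1.174, -0.001]
force: [0.1, -0.2, 2.2]
grip_width: 22.4
```

>>> jog_arm --pt "0 0 0.4 0 0 0" --pt "0 0 0.8 0 0 0" --pt "0 0 1 0 0 0" --pt "0 0 1 0 0 0" --pt "-0.5 0.3 0.8 0 0 0.5" --pt "-0.8 0.4 0 0 0 1" --pt "-0.8 0.5 0 0 0 1" --pt "-0.8 0.5 0 0 0 1" --pt "-0.8 0.5 0 0 0 1" --pt "-0.8 0.4 0 0 0 1"

```text
t: 10.92
ee_pos: [424.4, -310.3, 134.0]
ee_rot: [3.137, -0.161, 0.003]
force: [-0.2, 0.5, 0.4]
grip_width: 22.3
```

>>> jog_arm --pt "0 0 0 0 0 1" --pt "0 0 0 0 0 0.5" --pt "0 0 0 0 0 0"

```text
t: 11.3
ee_pos: [425.0, -310.8, 133.8]
ee_rot: [3.139, 0.114, 0.003]
force: [0.4, -1.1, -0.4]
grip_width: 22.2
```

```bash
python3 - <<'E'
from h import *
for n in ['side','top','wrist']:snap(n,n+'3')
print(telemetry.sense())
E
```

```text
{'t': 11.45, 'joints': array([ 0.09940976,  0.36382546,  0.56579258,  2.00487314, -0.25884721,
        0.84177356,  0.88243608]), 'joint_vel': array([-8.55540739e-05,  4.42871726e-03, -2.78345089e-03,  1.11659325e-03,
       -2.59464908e-03, -2.92540389e-03,  3.75949669e-03]), 'joint_torque': array([ 6.66637067e-02, -3.58108413e+01,  4.89275381e+00, -1.88674396e+01,
       -2.69464981e-03,  8.31736461e-02, -5.02161827e-03]), 'ee_pos': array([ 425.01681063, -310.49758319,  133.09810901]), 'ee_rot': array([3.13912325e+00, 1.14594104e-01, 1.10623695e-03]), 'force': array([ 0.12300953,  0.60163093, -2.00214761]), 'moment': array([-0.12555465, -0.00179737,  0.00045229]), 'grip_width': 22.536907166387103}
```

View pics/wrist3.png

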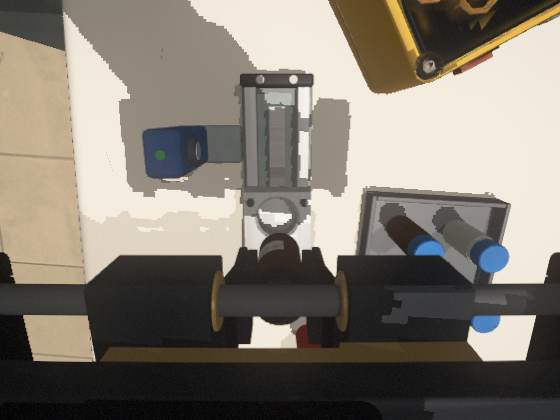

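View pics/side3.png

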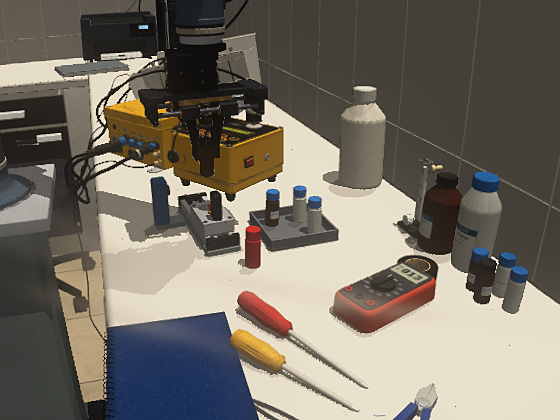

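View pics/top3.png

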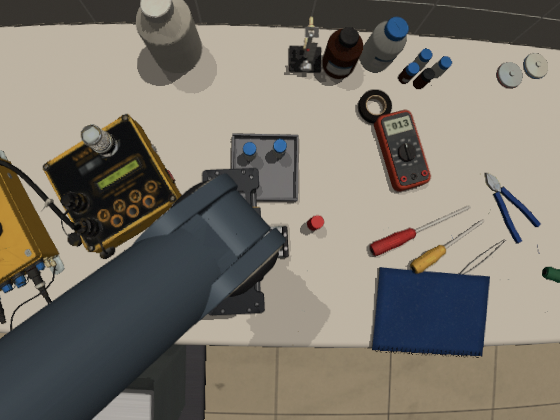

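Wrist view: the vial is held, pocket visible at about (278,214) ahead of it, head at (172,152) with its lens at (195,150), and the rail is vertical in the image. Measuring pocket and vial foot in this view.

```bash
python3 - <<'E'
from h import *
s=dict(np.load('pics/wrist3.npz'))
im=cv2.cvtColor(s['image'],cv2.COLOR_RGB2BGR)
cv2.imwrite('pics/z4.png',cv2.resize(im[180:300,220:340],None,fx=5,fy=5,interpolation=cv2.INTER_CUBIC))
E
```

```text
(no output)
```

View pics/z4.png

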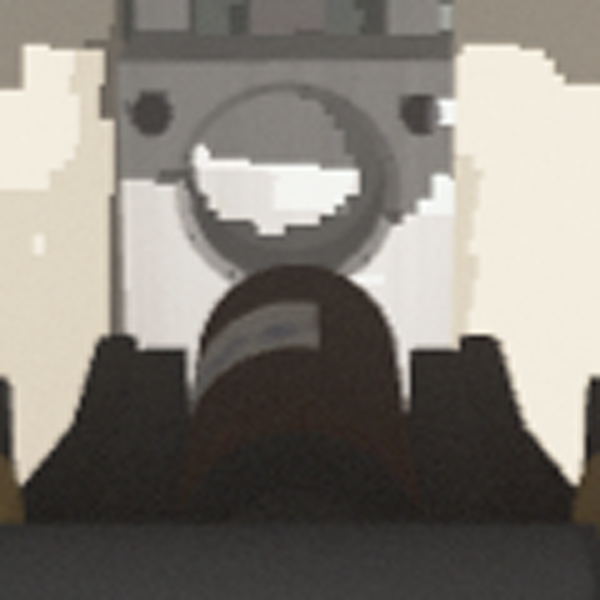

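```bash
python3 - <<'E'
from h import *
s=dict(np.load('pics/wrist3.npz'))
Z=lambda px,py:(220+(px+.5)/5-.5,180+(py+.5)/5-.5)
for n,p,z in [('L',(180,185),47),('R',(400,185),47),('T',(290,82),47),('B',(290,287),47),('cL',(117,250),47),('cR',(456,250),47),('carFL',(115,60),47),('carFR',(455,55),47),
 ('foot front',(298,264),104.5),('footL',(200,345),104.5),('footR',(395,345),104.5)]:
    u,v=Z(*p);print(n,np.round(onz(s,u,v,z),1),np.round(dep(s,round(u),round(v)),1))
E
```

```text
L [ 407.2 -309.4   47. ] [ 407.5 -310.3   45.1]
R [ 440.2 -307.1   47. ] [ 440.6 -307.5   46.6]
T [ 422.6 -292.5   47. ] [ 422.9 -292.2   47.9]
B [ 424.9 -324.4   47. ] [ 423.6 -301.   112.7]
cL [ 398.3 -320.4   47. ] [ 394.2 -337.    -0.7]
cR [ 449.6 -316.7   47. ] [ 455.4 -332.     1. ]
carFL [ 396.7 -291.    47. ] [ 3.928e+02 -3.017e+02  2.000e-01]
carFR [ 446.5 -286.7   47. ] [ 452.2 -296.8   -1.3]
foot front [ 424.3 -301.1  104.5] [ 425.9 -323.9   36.5]
footL [ 413.4 -312.   104.5] [ 413.9 -309.3  111.7]
footR [ 436.5 -310.3  104.5] [ 436.4 -309.   108.6]
```

>>> jog_arm --pt "-0.05 0.08 -0.5 0 0 -0.0" --pt "0 0 -1 0 0 0" --pt "0 0 -0.5 0 0 0" --pt "0 0 0 0 0 0" --pt "0 0 0 0 0 0"

```text
t: 12.08
ee_pos: [423.9, -308.7, 82.9]
ee_rot: [3.139, 0.116, 0.001]
force: [-0.4, -0.7, -0.6]
grip_width: 22.0
```

```bash
python3 - <<'E'
from h import *
s=snap('wrist','wrist4');im=cv2.cvtColor(s['image'],cv2.COLOR_RGB2BGR)
a=cv2.resize(im[180:300,220:340],None,fx=5,fy=5,interpolation=cv2.INTER_CUBIC)
cv2.imwrite('pics/z5.png',a)
s=snap('side','side4');im=cv2.cvtColor(s['image'],cv2.COLOR_RGB2BGR)
cv2.imwrite('pics/z6.png',cv2.resize(im[130:260,140:260],None,fx=4.6,fy=4.6,interpolation=cv2.INTER_CUBIC))
print(telemetry.sense()['ee_pos'])
E
```

```text
[ 424.10052652 -308.67170502   83.21513111]
```

View pics/z5.png

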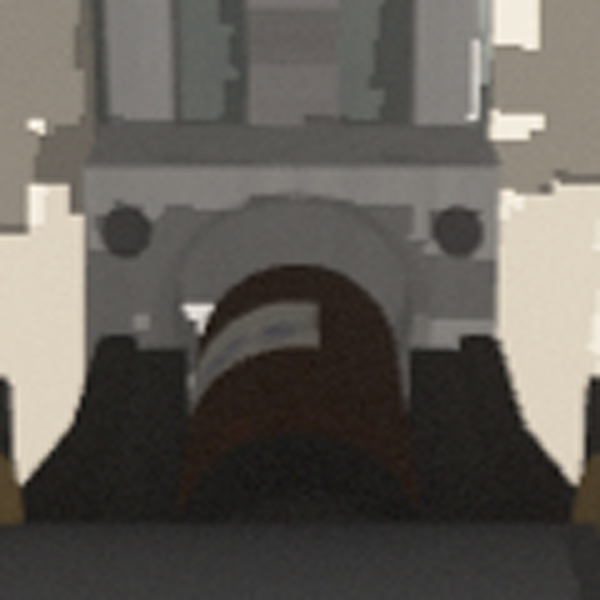

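View pics/z6.png

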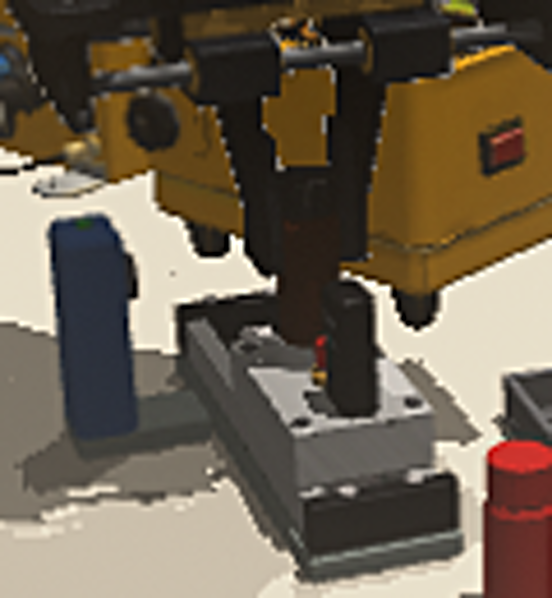

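Wrist crop: pocket rim top at (295,197), left and right at (180,300) and (412,300), and the foot front at (297,264), just above the mouth. Centring check:

```bash
python3 - <<'E'
from h import *
s=dict(np.load('pics/wrist4.npz'))
Z=lambda px,py:(220+(px+.5)/5-.5,180+(py+.5)/5-.5)
for n,p,z in [('L',(180,300),47),('R',(412,300),47),('T',(295,197),47),('carFL',(85,165),47),('carFR',(498,165),47),('foot front',(297,264),54.5),('footL',(203,335),54.5),('footR',(395,335),54.5)]:
    u,v=Z(*p);print(n,np.round(onz(s,u,v,z),1),np.round(dep(s,round(u),round(v)),1))
E
```

```text
L [ 409.4 -307.2   47. ] [ 409.  -312.6   32.9]
R [ 437.6 -305.1   47. ] [ 438.4 -308.1   39.4]
T [ 422.4 -293.1   47. ] [ 422.7 -293.2   46.5]
carFL [ 397.1 -290.9   47. ] [ 397.3 -291.3   46.7]
carFR [ 446.3 -287.4   47. ] [ 446.3 -287.8   46.4]
foot front [ 423.1 -299.    54.5] [ 423.7 -307.    30.2]
footL [ 412.7 -308.6   54.5] [ 412.6 -307.7   57.5]
footR [ 435.3 -307.    54.5] [ 437.3 -314.7   34.9]
```

>>> jog_arm --pt "-0.02 0.08 0 0 0 0" --pt "0 0 -0.3 0 0 0" --pt "0 0 -0.3 0 0 0" --pt "0 0 -0.1 0 0 0" --pt "0 0 0 0 0 0"

```text
t: 12.8
ee_pos: [423.0, -306.2, 64.7]
ee_rot: [-3.139, -0.116, 0.001]
force: [-0.2, -0.7, 0.4]
grip_width: 22.5
```

>>> jog_arm --pt "0 0 -0.12 0 0 0" --pt "0 0 -0.06 0 0 0" --pt "0 0 0 0 0 0"

```text
t: 13.18
ee_pos: [423.1, -306.2, 60.5]
ee_rot: [-3.139, -0.116, 0.0]
force: [0.2, -0.7, 0.0]
grip_width: 22.3
```

>>> jog_arm --pt "0 0 -0.05 0 0 0" --pt "0 0 -0.03 0 0 0" --pt "0 0 0 0 0 0"

```text
t: 13.55
ee_pos: [423.3, -306.3, 58.9]
ee_rot: [-3.139, -0.116, -0.001]
force: [-0.8, 0.1, 3.2]
grip_width: 22.3
```

>>> jog_arm --pt "0 0 0 0 0 0" --pt "0 0 0 0 0 0" --pt "0 0 0 0 0 0" --pt "0 0 0.5 0 0 0" --pt "0 0 1 0 0 0" --pt "0 0 1 0 0 0" --pt "0 0 1 0 0 0" --pt "0 -0.2 0.5 0 0 0" --pt "0 0 0 0 0 0" --claw 0.1

```text
t: 14.68
ee_pos: [423.6, -312.1, 159.5]
ee_rot: [3.138, 0.115, 0.003]
force: [0.7, -0.2, 0.3]
grip_width: 48.1
```

```bash
python3 - <<'E'
from h import *
s=snap('wrist','wrist5')
s=snap('side','side5');im=cv2.cvtColor(s['image'],cv2.COLOR_RGB2BGR)
cv2.imwrite('pics/z7.png',cv2.resize(im[130:270,140:340],None,fx=3.9,fy=3.9,interpolation=cv2.INTER_CUBIC))
print(telemetry.sense()['ee_pos'])
E
```

```text
[ 422.73909438 -310.99729367  157.99630323]
```

View pics/wrist5.png

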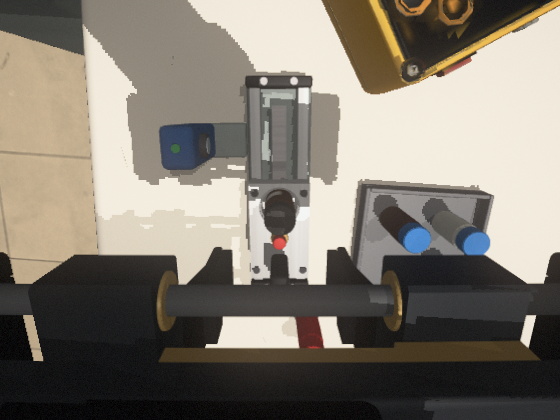

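View pics/z7.png

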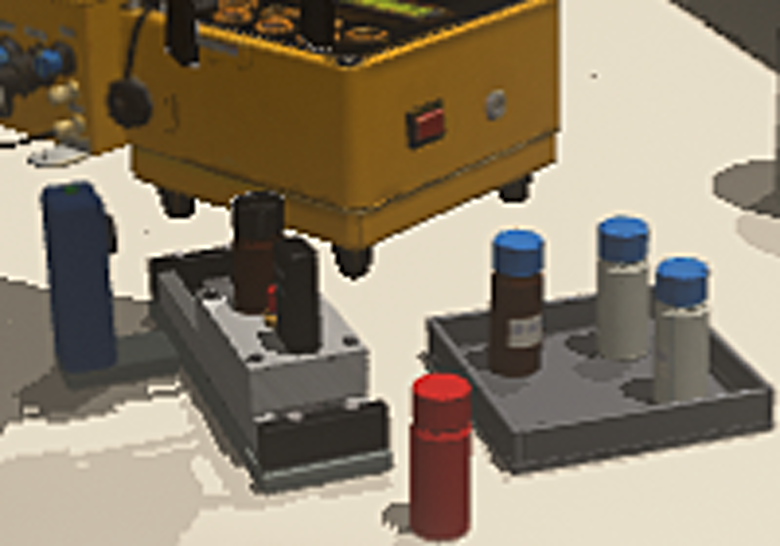

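The vial is standing fully down in the pocket, its top level with the grip top, and the other three are standing in the tray. On to the grip; I'll check its position from this wrist view after backing up.

>>> jog_arm --pt "0.05 -0.7 0 0 0 0" --pt "0.1 -0.7 0 0 0 0" --pt "0 -0.6 0 0 0 0" --pt "0 0 -0.5 0 0 0" --pt "0 0 0 0 0 0"

```text
t: 15.4
ee_pos: [425.9, -360.3, 144.4]
ee_rot: [-3.137, -0.116, 0.004]
force: [-0.4, 0.9, -0.5]
grip_width: 47.5
```

```bash
python3 - <<'E'
from h import *
s=snap('wrist','wrist6');im=cv2.cvtColor(s['image'],cv2.COLOR_RGB2BGR)
cv2.imwrite('pics/z8.png',cv2.resize(im[150:300,200:360],None,fx=4,fy=4,interpolation=cv2.INTER_CUBIC))
s=snap('top','top6')
print(telemetry.sense()['ee_pos'])
s=dict(np.load('pics/wrist5.npz'))
P=np.array([[dep(s,u,v) for u in range(240,320)] for v in range(170,260)])
m=((P[...,2]>86)&(P[...,2]<97)).astype(np.uint8);q=P[m>0];print(np.round(q.mean(0),1),np.round((q.min(0)+q.max(0))/2,1),np.round(np.ptp(q,0),1))
E
```

```text
[ 426.75451526 -360.49443396  145.51056295]
[ 423.6 -306.2   91.5] [ 423.5 -306.8   90. ] [22.  22.   7.9]
```

View pics/z8.png

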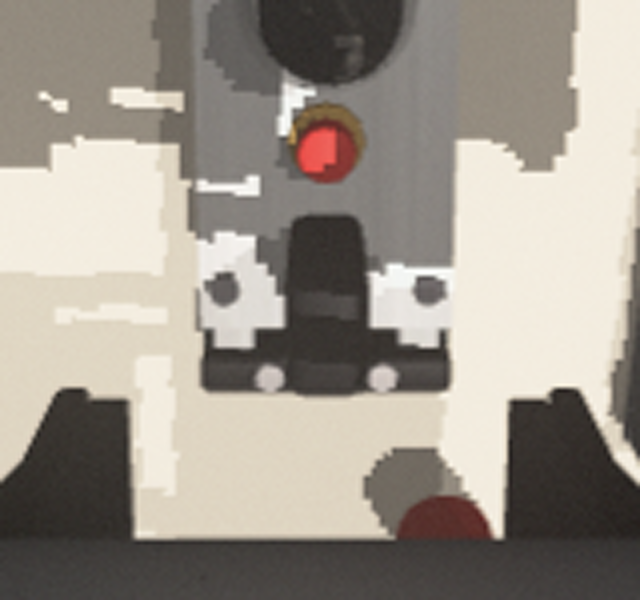

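View pics/top6.png

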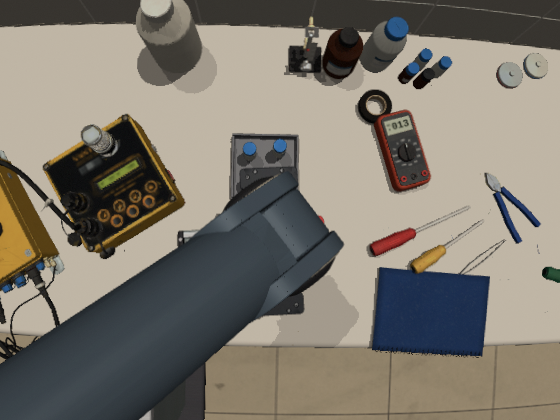

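```bash
python3 - <<'E'
from h import *
s=dict(np.load('pics/wrist6.npz'))
P=np.array([[dep(s,u,v) for u in range(255,310)] for v in range(200,252)])
m=((P[...,2]>85)&(P[...,2]<97));q=P[m];print(m.sum(),np.round(q.mean(0),1),np.round((q.min(0)+q.max(0))/2,1),np.round(np.ptp(q,0),1))
vs,us=np.nonzero(m);print(us.min()+255,us.max()+255,vs.min()+200,vs.max()+200)
P=np.array([[dep(s,u,v) for u in range(255,310)] for v in range(165,200)])
m=((P[...,2]>58)&(P[...,2]<68));q=P[m];print('pin',np.round(q.mean(0),1),np.round(np.median(q,0),1))
E
```

```text
666 [ 427.4 -358.6   91.1] [ 427.3 -359.6   89.5] [15.  21.6  9. ]
271 292 216 248
pin [ 425.5 -334.8   62.4] [ 425.5 -334.8   62.6]
```

>>> jog_arm --pt "0.04 0.02 -0.6 0 0 0" --pt "0 0 -1 0 0 0" --pt "0 0 -1 0 0 0" --pt "0 0 -0.6 0 0 0" --pt "0 0 -0.4 0 0 0" --pt "0 0 0 0 0 0"

```text
t: 16.25
ee_pos: [427.8, -360.6, 55.6]
ee_rot: [-3.139, -0.116, 0.001]
force: [1.1, -0.1, 0.0]
grip_width: 47.6
```

>>> jog_arm --pt "0 0 0 0 0 0" --pt "0 0 0 0 0 0" --pt "0 0 0 0 0 0" --pt "0 0 0 0 0 0" --pt "0 0 0 0 0 0" --claw -1

```text
t: 16.88
ee_pos: [427.3, -360.9, 56.2]
ee_rot: [-3.139, -0.116, 0.001]
force: [-1.7, 1.1, 3.0]
grip_width: 13.6
```

>>> jog_arm --pt "-0.006 0.08 0 0 0 0" --pt "-0.01 0.14 0 0 0 0" --pt "-0.013 0.18 0 0 0 0" --pt "-0.013 0.18 0 0 0 0" --pt "-0.013 0.18 0 0 0 0" --pt "-0.013 0.18 0 0 0 0" --pt "-0.013 0.18 0 0 0 0" --pt "-0.013 0.18 0 0 0 0" --pt "-0.01 0.14 0 0 0 0" --pt "-0.006 0.08 0 0 0 0"

```text
t: 18.12
ee_pos: [424.4, -323.0, 56.2]
ee_rot: [3.139, 0.116, -0.001]
force: [-5.4, -3.4, 5.0]
grip_width: 13.8
```

```bash
cat > pin.py <<'E'
from h import *
import sys
n=sys.argv[1]
s=snap('wrist',n);im=s['image'].astype(int)
m=(im[...,0]>110)&(im[...,1]<90)&(im[...,2]<90)
mm=m.astype(np.uint8);k,l,st,c=cv2.connectedComponentsWithStats(mm)
for i in range(1,k):
    if st[i,4]>15: 
        vs,us=np.nonzero(l==i);P=np.array([dep(s,u,v) for u,v in zip(us,vs)]);print(st[i].tolist(),np.round(np.median(P,0),1),np.round(np.percentile(P[:,2],[80,90,95]),1))
for i in range(3):
    e=telemetry.sense();print(np.round(e['ee_pos'],2),np.round(e['force'],2),e['t'])
cv2.imwrite('pics/%sz.png'%n,cv2.resize(s['image'][150:300,200:360,::-1],None,fx=4,fy=4,interpolation=cv2.INTER_CUBIC))
s=snap('side',n+'s')
cv2.imwrite('pics/%ssz.png'%n,cv2.resize(s['image'][150:270,140:340,::-1],None,fx=4,fy=4,interpolation=cv2.INTER_CUBIC))
E
python3 pin.py w7
```

```text
[429, 11, 121, 43, 516] [ 491.  -213.9   84.1] [ 98.8 104.4 106.7]
[414, 51, 14, 7, 35] [ 486.3 -212.1   31.7] [34.  36.4 37. ]
[269, 214, 21, 16, 265] [ 422.4 -296.3   62.7] [63.2 63.5 63.7]
[ 424.4  -322.45   56.22] [-4.87 -1.41  6.81] 18.175
[ 424.4  -322.45   56.22] [-4.87 -1.41  6.81] 18.175
[ 424.4  -322.45   56.22] [-4.87 -1.41  6.81] 18.175
```

View pics/w7z.png

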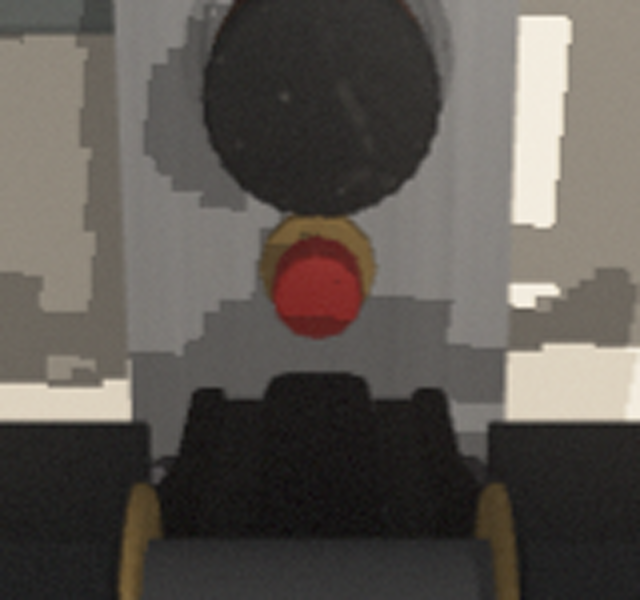

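View pics/w7sz.png

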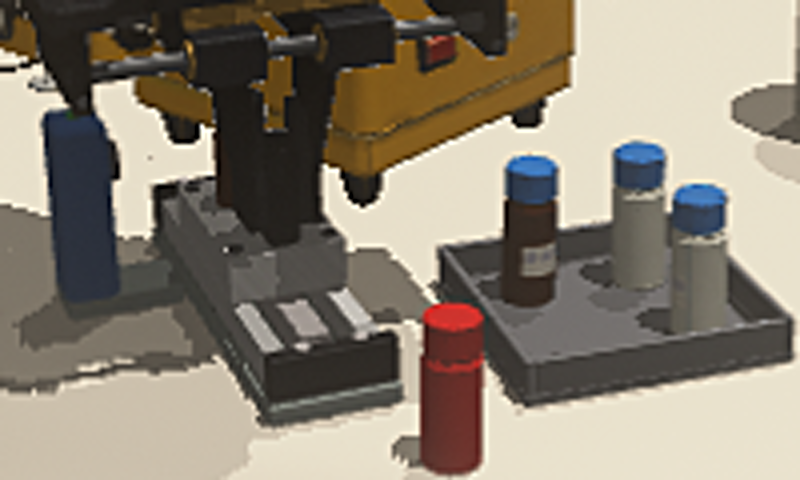

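The pin is still up (about 62.7 mm) after 38 mm of slide, and the vial is upright in the pocket. Continuing in small steps while watching force and pin.

>>> jog_arm --pt "-0.01 0.06 0 0 0 0" --pt "-0.01 0.06 0 0 0 0" --pt "-0.01 0.06 0 0 0 0" --pt "0 0 0 0 0 0"

```text
t: 18.73
ee_pos: [424.0, -317.0, 56.2]
ee_rot: [-3.137, -0.117, 0.001]
force: [-5.4, 1.0, 8.6]
grip_width: 14.1
```

>>> jog_arm --pt "-0.005 0.06 0 0 0 0" --pt "-0.005 0.06 0 0 0 0" --pt "0 0 0 0 0 0"

```text
t: 19.1
ee_pos: [423.6, -312.9, 56.2]
ee_rot: [-3.135, -0.117, 0.002]
force: [-4.9, 3.4, 10.8]
grip_width: 13.7
```

```bash
python3 pin.py w8|grep -v 'pic'
```

```text
[512, 0, 12, 35, 71] [ 482.3 -206.2  113.1] [113.9 114.1 114.2]
[426, 49, 113, 27, 426] [ 490.  -213.7   85. ] [ 99.8 103.8 106.7]
[269, 212, 22, 17, 286] [ 421.7 -286.5   59.9] [60.4 60.8 61.1]
[ 423.65 -312.72   56.18] [-5.72  3.54 11.15] 19.15
[ 423.65 -312.72   56.18] [-5.72  3.54 11.15] 19.15
[ 423.65 -312.72   56.18] [-5.72  3.54 11.15] 19.15
```

>>> jog_arm --pt "-0.01 0.05 0.01 0 0 0" --pt "-0.01 0.05 0.01 0 0 0" --pt "0 0 0 0 0 0" --pt "0 0 0 0 0 0"

```text
t: 19.7
ee_pos: [423.5, -310.5, 56.2]
ee_rot: [-3.135, -0.118, 0.002]
force: [-3.8, 4.7, 5.3]
grip_width: 13.9
```

```bash
python3 pin.py w9
```

```text
[508, 0, 15, 44, 82] [ 481.8 -204.9  113.3] [113.7 114.  114.4]
[425, 57, 112, 26, 407] [ 489.8 -213.6   85.7] [100.6 105.6 108.1]
[269, 211, 21, 19, 303] [ 421.5 -284.2   58.1] [58.6 58.8 59. ]
[ 423.47 -310.47   56.2 ] [-3.05  4.79  5.38] 19.75
[ 423.47 -310.47   56.2 ] [-3.05  4.79  5.38] 19.75
[ 423.47 -310.47   56.2 ] [-3.05  4.79  5.38] 19.75
```

View pics/w9z.png

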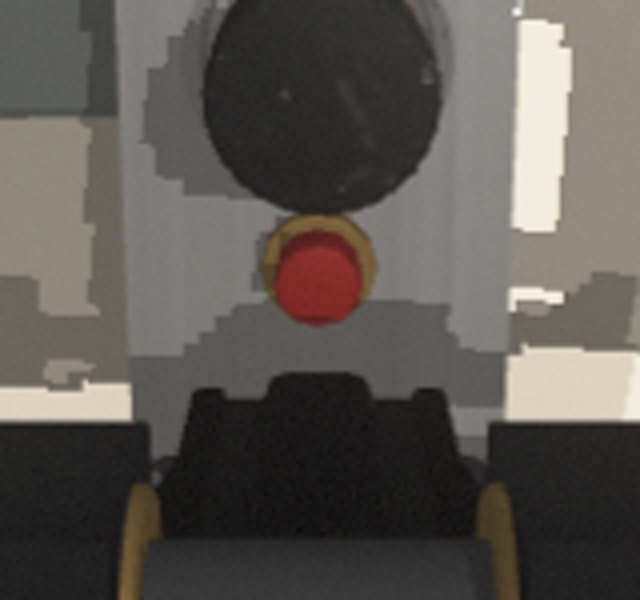

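View pics/w9sz.png

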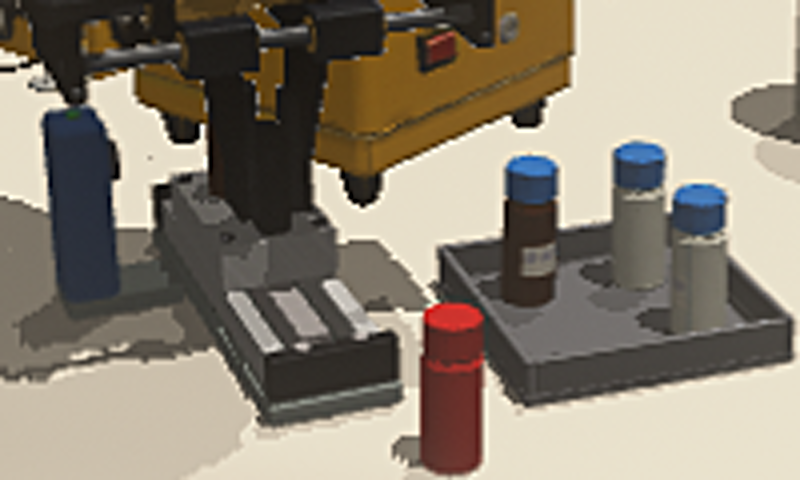

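The pin has sunk to 58.1 mm (drop about 5 mm) and the carriage is still being pulled forward, so the middle is about 1 mm further.

>>> jog_arm --pt "-0.005 0.04 0 0 0 0" --pt "0 0 0 0 0 0" --pt "0 0 0 0 0 0" --pt "0 0 0 0 0 0"

```text
t: 20.3
ee_pos: [423.4, -310.2, 56.2]
ee_rot: [-3.137, -0.117, 0.001]
force: [-2.1, 4.6, 4.1]
grip_width: 13.8
```

```bash
python3 pin.py w10; python3 - <<'E'
from h import *
s=dict(np.load('pics/w10.npz'))
P=np.array([[dep(s,u,v) for u in range(240,320)] for v in range(130,210)])
m=((P[...,2]>86)&(P[...,2]<97));q=P[m];print('cap',np.round((q.min(0)+q.max(0))/2,1),np.round(np.ptp(q,0),1),np.round(np.median(q,0),1))
E
```

```text
[507, 0, 16, 46, 90] [ 481.8 -204.9  113.2] [113.7 114.  114.2]
[426, 57, 112, 26, 421] [ 489.7 -213.6   86.6] [101.9 106.3 108.1]
[269, 211, 22, 18, 267] [ 421.1 -283.5   58. ] [58.4 58.7 58.9]
[ 423.45 -310.19   56.21] [-3.15  4.29  3.51] 20.35
[ 423.45 -310.19   56.21] [-3.15  4.29  3.51] 20.35
[ 423.45 -310.19   56.21] [-3.15  4.29  3.51] 20.35
cap [ 419.9 -256.3   90.1] [22.3 22.3  7.8] [ 419.7 -255.9   91.6]
```

>>> jog_arm --pt "-0.005 0.04 0 0 0 0" --pt "0 0 0 0 0 0" --pt "0 0 0 0 0 0" --pt "0 0 0 0 0 0" --pt "0 0 0 0 0 0" --pt "0 0 0 0 0 0"

```text
t: 21.15
ee_pos: [423.4, -309.9, 56.2]
ee_rot: [-3.138, -0.117, 0.001]
force: [-2.0, 4.4, 0.2]
grip_width: 13.4
```

```bash
python3 pin.py w11; python3 -c "
from h import *
e=telemetry.sense();print(e['joint_vel'].round(4),e['grip_width'])"
```

```text
[507, 0, 16, 47, 91] [ 481.4 -204.9  113. ] [113.7 113.9 114.4]
[427, 58, 111, 25, 409] [ 489.8 -213.6   85.9] [101.3 105.8 108.7]
[269, 211, 22, 16, 263] [ 421.5 -283.3   57.7] [58.2 58.5 58.7]
[ 423.41 -309.87   56.22] [-2.18  4.79  0.94] 21.2
[ 423.41 -309.87   56.22] [-2.18  4.79  0.94] 21.2
[ 423.41 -309.87   56.22] [-2.18  4.79  0.94] 21.2
[-0.0006  0.0006 -0.0008  0.001   0.0013 -0.0022  0.0008] 13.476546023963904
```

View pics/w11sz.png

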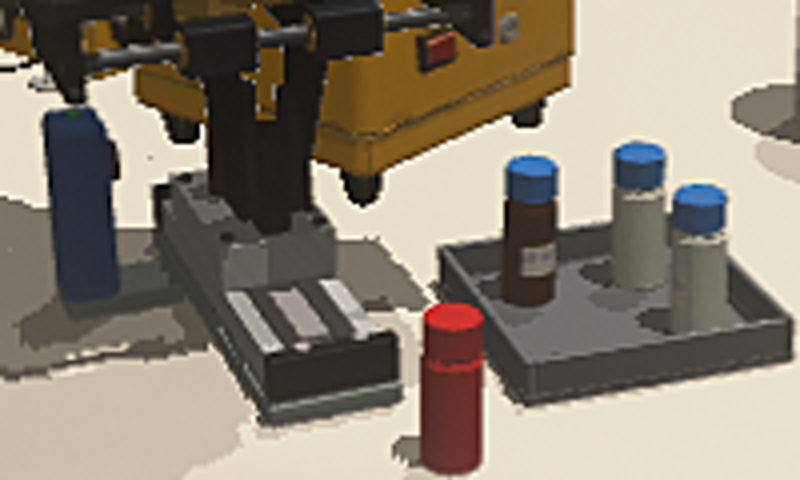

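The ball is seated: the pin has dropped about 5 mm from its 62.7 mm rest height. The carriage is still, the grip is held, and the other vials are standing. Handing in.

```bash
python3 -c "
from rig import hand_in
print(hand_in())"
```

```text
the job is handed in; nothing more can be done
None
```

I moved the black-capped vial from the tray into the carriage pocket, slid the carriage by its grip to the notch, and handed in at about 21 s of the 64 s, still gripping. The system gave no verdict, so the checks below are my own measurements.

- **Vial:** it stands upright and fully down in the pocket. Before the slide its axis was about 2 mm from the pocket centre as the camera saw it, and its cap top was at 91.5 mm against 92 mm expected. It looked unchanged in the last pictures.
- **Notch:** over about 51 mm of slide the red pin sank from 62.7 to 57.7 mm. That is a ball drop of about 5.5 mm, against the 3.5 mm needed.
- **Grip and arm:** the fingers are closed on the 14 mm grip (they read 13.5 mm) with the claw commanded shut. The arm was still, with about 5 N on the wrist.
- **Other vials:** the three blue-capped vials are standing in the tray, and the red look-alike was not touched.

Two readings did not fit:
- **Pin position:** the pin measured about 4 mm from the carriage middle I had worked out from the pocket and grip. I went by its height only, so this did not matter.
- **Forward pull:** about 4.5 N of forward pull on the tool remained even with the ball nearly at the bottom of the notch. My last two 1 mm steps moved the tool only about 0.3 mm each, so it may sit a little short of the exact middle.

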